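# Set the push-to-turn index wheel to the red tag and pin it

### The arm

A 7-joint arm with a two-finger parallel gripper is mounted at the origin on the work surface. World frame = base frame: x ahead of the robot, y to its left, z up, the work surface at z = 0. Lengths are in m, angles in rad, forces in N, time in s.
With the tool pointing down it reaches from about 0.425 to 0.875 m from the base axis. Payload 8.4 kg.
Tool frame: the origin (TCP) lies between the finger pads; the fingertips stand 22 mm ahead of it and the grasp point (between the pads) lies 3 mm ahead of it; z points along the fingers, y is the line along which they close (so a half turn about z gives the same grasp; the last joint's range is limited). The gripper opens to 87 mm and grips with 3 to 60 N. Pads are 19 mm wide; open, the fingers measure 117 mm over their backs; the gripper's body (75 mm by 190 mm) begins 51 mm behind the grasp point.
Start: joints at [1.137, 0.333, 0.04, 1.465, -0.013, 1.343, -0.059], TCP at [0.214, -0.614, 0.245] pointing down, gripper open.
Joint ranges: [-2.58, 2.58], [-0.38, 2.09], [-1.3, 1.39], [0.25, 2.4], [-1.5, 4.64], [0.08, 2.09], [-2.65, 2.65]. Speed limits (rad/s): [2.22, 2.22, 2.79, 2.79, 3.14, 3.14, 3.14].

### API

Orientations are given as a unit quaternion [x, y, z, w].
In Python, from station import ctrl gives the robot as it stands.
- The arm moves only by the shell command python3 -m handwheel 'ROWS' [FORCE]. ROWS is JSON, a list of rows, each a list of 7 numbers: the turn, a rotation vector about the tool's x, y, z in rad, then the shift along the tool's x, y, z in cm, then the gripper command: -1 is shut, 1 is fully open, values between are in proportion. A call has 1 to 12 rows; each row is the pose to reach, as a shift and turn from the pose commanded when the call began, along the tool's axes at that moment; what a row does not reach only later rows make up. A row lasts 1/10 s, in which the tool goes at most 50 mm and 8.59 degrees, less where a joint would pass 70% of its speed; a pose out of reach is approached as far as the arm can. A call with a gripper value outside its range is refused whole. The fingers move at their own pace and stop on an object; FORCE is the grip in N (left out, the last holds). Time passes only in rows, so rows that repeat a pose let the fingers close. It gives the time, the measured TCP pose, the force, the opening and the grip force at its end, in the units of the state.
- ctrl.get_obs(): the state, without advancing time (a new reading comes with each control period).
- ctrl.read_camera(name): name is "side" or "top"; returns a dict with "pixels" (384x512x3 uint8, red, green, blue), "intrinsics" (3x3 intrinsics, pixels), "R" (3x3) and "t" (3): a world point X has camera coordinates R X + t. Camera axes: x right, y down, z forward; pixel columns grow to the right and rows downward; lengths in m; the calibration is good to about 2 mm. A picture is of the moment at which its call begins. There is no depth.
- ctrl.sign_off(): hands the job in; it is judged then, once.
The state is a dict: "clock": time; "joint_positions": joint angles; "joint_vel": joint speeds; "effort": joint torques, N m; "position": TCP position; "orientation": TCP orientation; "wrist_force": force on the tool from outside, world axes, zero at the start; "torque": the same for the moment, N m; "opening": finger opening in m; "finger_force": force on a finger pad.
Only numpy, scipy, OpenCV 4.12 (cv2) and the standard library are available. Lean on these libraries where they do the work, as an engineer would, in place of code of your own. Each camera call takes 0.05 s, during which the arm holds its last target. There are 200 camera calls.

### The job

On the green index head, press the black wheel down, turn it until its white pointer is at the red tag and let it spring up locked in that slot. Then push the yellow-headed locking pin fully home so the wheel cannot be pressed again, and let go of everything. Leave the spray can and the tools around it undisturbed.

Things in the scene. Friction and masses are not known exactly. Their poses are not given: they have to be found in the camera images.
- unit: Green cast index head screwed to the bench: square base 210 x 210 x 48 mm, carrying a grey round collar 216 mm across, its top 96 mm above the bench. Origin: on the wheel's vertical axis at bench height; z up. A dark steel block (50 x 70 x 40 mm) sticks out on its +x side, the locking pin on its -y side. Angles below: from its x axis, counter-clockwise positive seen from above.
- ring (a point): Centre of the steel ring inside the collar (on the wheel axis, at the ring's top, 96 mm above the bench). The ring spans radius 70 to 90 mm, 86 to 96 mm above the bench, and has a wide parking gap from -0.79 to -0.5 rad and three slots 14 mm wide at 1.0, 1.7 and 2.4 rad; a coloured tag stands on the collar outside each slot.
- wheel (a joint): Angle of the wheel's pointer, rad; -0.7 parked (start), 2.55 end stop. A return spring (0.28 to 0.38 N m, 7 to 9 N at the grip post) always turns it back clockwise: let go while down, it runs back. A tooth at the pointer locks it: up, it cannot leave its gap or slot; pressed 12 mm or more it passes under the ring. In a slot it has 2 mm play each way; its round top centres itself from 4 mm off.
- press (a joint): How far the wheel is pressed down, m: 0 fully up, 0.018 bottom stop. A spring pushes it up: about 5 N to start, about 10 N at the bottom. If it stays more than 3 mm down after release, the tooth is under the ring and not in a slot.
- wheel_top (a point): Centre of the flat top of the black wheel, a disc of 66 mm radius; 90 mm above the bench when up, sinking as it is pressed. It stays level wherever it is pressed.
- grip_post (a point): Centre of the top of the wheel's upright orange grip post: 20 mm diameter, 36 mm tall above the disc, 42 mm from the axis, in line with the pointer; 126 mm above the bench when the wheel is up.
- pointer (a point): Outer end of the wheel's white pointer (top of the tooth), 80 mm from the wheel axis, 96 mm above the bench when the wheel is up.
- pin (a joint): How far the locking pin is in, m: 0 to 0.006 at the start, 0.030 fully home (stop). Steel pin 10 mm thick, 78 mm long with its head, level, 60 mm above the bench; slides along the unit's +y through the collar; 4 N of friction holds it where left. Home, its tip lies under the disc and stops the wheel from being pressed more than 2 mm; with the wheel down it cannot go in.
- pin_head (a point): Centre of the outer face of the pin's yellow round head (32 mm diameter, 10 mm thick), 60 mm above the bench; the head stands 34 mm clear of the collar when fully out and 4 mm when home. Push it along the unit's +y.
- tag_red: Red round tag, 18 mm diameter, 8 mm tall, fixed on the collar's top outside one of the three narrow slots, 99 mm from the wheel axis. Origin: centre of its underside, 96 mm above the bench. It marks the slot wanted.
- tag_blue: Blue tag of the same size at another slot.
- tag_white: White tag of the same size at another slot.
- spray_can: Spray can, 54 mm diameter, 130 mm tall, standing loose beside the head. Origin: centre of its underside.
- wrench: Steel wrench lying loose near the pin's side of the head. Origin: centre of its underside.
- screwdriver: Screwdriver lying loose behind the head. Origin: centre of its underside.
- tape_measure: Yellow tape measure 65 x 38 x 62 mm standing loose beside the head. Origin: centre of its underside.

How it is judged:
By the outcome, as a careful person would: the job done as asked, in the order asked, and still so for the second after the job is handed in, with the robot touching nothing.
It also fails if it takes over 58 s, if anything falls off the work surface, if the arm or the gripper's body presses on something with over 40 N, if the wrist force passes 120 N, or if a joint passes its speed limit or range.

## Working session

There is one attempt and no reset: what is moved stays moved. The work goes in short steps, Python scripts to look and compute and a shell command to move; the robot and the scene stay as the last step left them, time stands still between calls to the robot, and variables do not carry over. Pictures are saved under pics/ and viewed, at most 10 in all, crops included, and the job is handed in when it is done.

```bash
mkdir -p pics; ls; python3 - <<'E'
from station import ctrl
import cv2,numpy as np
for n in("top","side"):
    c=ctrl.read_camera(n);cv2.imwrite(f"pics/{n}0.png",cv2.resize(c["pixels"][:,:,::-1],(800,600),interpolation=cv2.INTER_CUBIC))
    np.savez(f"{n}.npz",**{k:c[k] for k in("intrinsics","R","t")});print(n,c["intrinsics"].tolist(),np.round(-c["R"].T@c["t"],3),np.round(c["R"],2).tolist())
o=ctrl.get_obs();print(o["position"],o["orientation"],o["wrist_force"])
E
```

```text
pics
top [[452.3381320822215, 0.0, 258.25084657273567], [0.0, 452.3381320822215, 191.94085678837405], [0.0, 0.0, 1.0]] [0.462 0.061 1.031] [[-0.0, -1.0, 0.01], [-0.99, -0.0, -0.14], [0.14, -0.01, -0.99]]
side [[495.0236021829837, 0.0, 253.53961996853124], [0.0, 495.0236021829837, 189.63203192618852], [0.0, 0.0, 1.0]] [0.465 0.732 0.665] [[-0.98, -0.17, -0.01], [-0.1, 0.6, -0.79], [0.14, -0.78, -0.61]]
[ 0.21341566 -0.61355359  0.24374034] [ 9.86023678e-01  1.66603617e-01 -1.81800859e-04 -7.13219404e-04] [-0.76334119  0.0656955  -0.04384579]
```

View pics/top0.png

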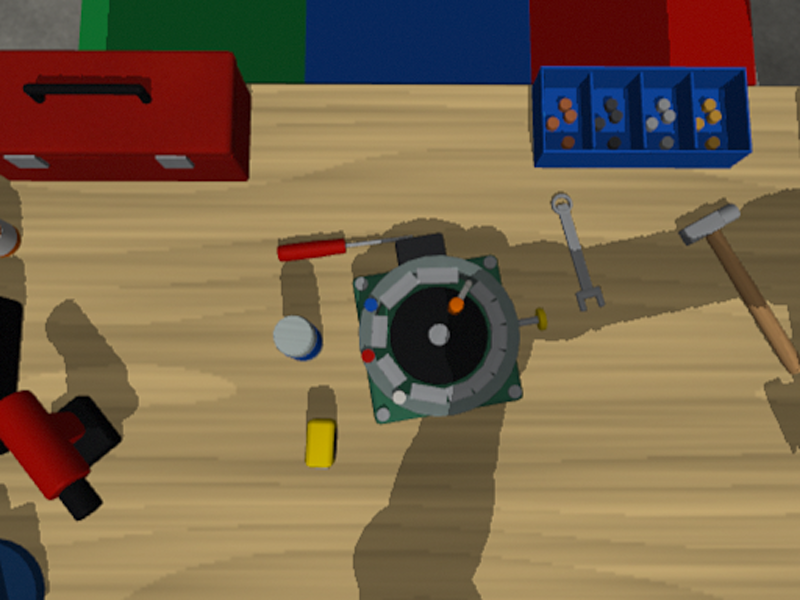

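View pics/side0.png

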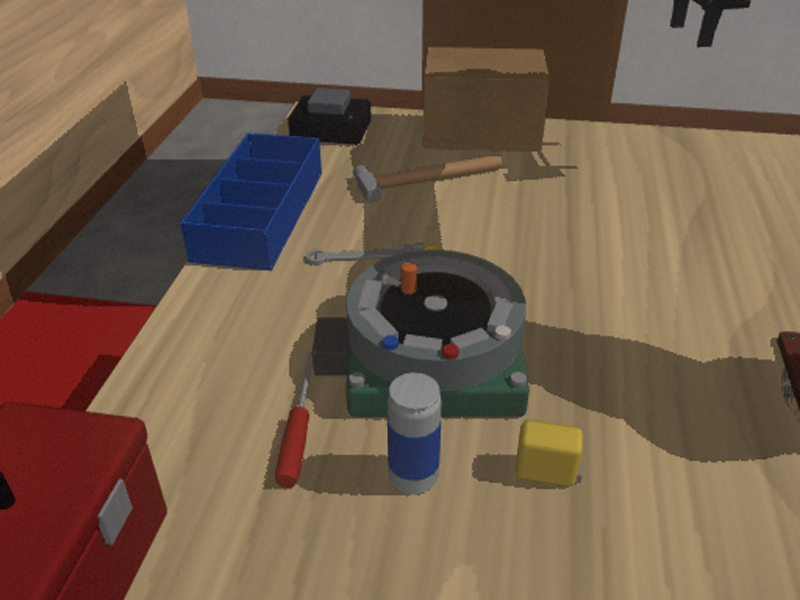

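The red tag is the middle slot (order blue 1.0, red 1.7, white 2.4). In the top picture I read hub (439,335), post (457,304), red (368,355), blue (371,304), white (399,398) and pin head (543,319). In the side picture I read red (451,351), blue (390,341), white (503,331) and post (409,267).

```bash
cat > h.py <<'E'
import numpy as np
from scipy.optimize import least_squares
from scipy.spatial.transform import Rotation as Ro
C={n:np.load(n+".npz") for n in("top","side")}
def proj(n,X):
    c=C[n];p=c["intrinsics"]@(c["R"]@X+c["t"]);return (p[:2]/p[2]+.5)*1.5625-.5
def U(p,r,a,z): return np.array([p[0]+r*np.cos(a+p[2]),p[1]+r*np.sin(a+p[2]),z])
def todelta(o,pos,yaw_y):
    "shift in tool axes (cm) and rotvec to have tool down, tool y azimuth yaw_y"
    R=Ro.from_quat(o["orientation"]);y=np.array([np.cos(yaw_y),np.sin(yaw_y),0]);z=np.array([0,0,-1.])
    T=Ro.from_matrix(np.c_[np.cross(y,z),y,z])
    return (R.inv()*T).as_rotvec().round(3),(R.inv().apply(np.array(pos)-o["position"])*100).round(2)
E
python3 - <<'E'
from h import *
from station import ctrl
ob=[("top",.099,1.7,.104,368,355),("top",.099,1.0,.104,371,304),("top",.099,2.4,.104,399,398),("top",.042,-.7,.126,457,304),
("side",.099,1.7,.104,451,350),("side",.099,1.0,.104,390,341),("side",.099,2.4,.104,503,331),("side",.042,-.7,.126,409,267)]
f=lambda p:np.concatenate([proj(n,U(p,r,a,z))-[u,v] for n,r,a,z,u,v in ob])
s=least_squares(f,[.5,.05,.1],loss="soft_l1");print(s.x,s.fun.reshape(-1,2).round(1).tolist())
p=s.x;np.save("p.npy",p)
print("post",U(p,.042,-.7,.126),"az",-.7+p[2])
for d in (0,.03):print("pin",d,proj("top",U(p,.152-d,-np.pi/2,.06)))
o=ctrl.get_obs();q=U(p,.042,-.7,0);q[2]=.20
for k in(np.pi/2,-np.pi/2):print(todelta(o,q,-.7+p[2]+k))
E
```

```text
[0.5510355  0.00253897 0.16732843] [[-0.9, 1.5], [-0.8, 1.2], [-0.6, 0.2], [-0.6, 1.0], [-0.9, -2.2], [-0.3, -2.0], [-0.5, -1.7], [-0.4, -1.8]]
post [ 0.58721654 -0.01879017  0.126     ] az -0.5326715728261439
pin 0 [545.02274621 319.2851427 ]
pin 0.03 [523.83443375 322.86346636]
(array([-1.000e-03, -2.000e-03, -2.274e+00]), array([ 54.85, -43.89,   4.43]))
(array([-0.001,  0.001,  0.867]), array([ 54.85, -43.89,   4.43]))
```

```bash
R='[0,0,0.867,54.9,-43.9,4.4,0]'; python3 -m handwheel '[[0,0,0.867,54.9,-43.9,4.4,0],[0,0,0.867,54.9,-43.9,4.4,0],[0,0,0.867,54.9,-43.9,4.4,0],[0,0,0.867,54.9,-43.9,4.4,0],[0,0,0.867,54.9,-43.9,4.4,0],[0,0,0.867,54.9,-43.9,4.4,0],[0,0,0.867,54.9,-43.9,4.4,0],[0,0,0.867,54.9,-43.9,4.4,0],[0,0,0.867,54.9,-43.9,4.4,0],[0,0,0.867,54.9,-43.9,4.4,0],[0,0,0.867,54.9,-43.9,4.4,0],[0,0,0.867,54.9,-43.9,4.4,0]]' 30
python3 - <<'E'
from h import *
from station import ctrl
p=np.load("p.npy");o=ctrl.get_obs();q=U(p,.042,-.7,0);q[2]=.20
print(o["joint_positions"].round(2),todelta(o,q,-.7+p[2]-np.pi/2))
E
```

```text
clock: 1.3
position: [0.5242, -0.1195, 0.2079]
orientation: [0.965, -0.263, -0.0, 0.0]
wrist_force: [0.1, -1.2, 0.6]
opening: 0.0432
finger_force: 0.0
[ 0.43  0.15 -0.32  1.77  0.05  1.23 -2.  ] (array([0., 0., 0.]), array([  0.32, -11.88,   0.79]))
```

```bash
python3 -m handwheel '[[0,0,0,0.3,-11.9,0.8,0],[0,0,0,0.3,-11.9,0.8,0],[0,0,0,0.3,-11.9,0.8,0],[0,0,0,0.3,-11.9,0.8,0],[0,0,0,0.3,-11.9,5,0],[0,0,0,0.3,-11.9,5,0],[0,0,0,0.3,-11.9,5,0]]'
python3 - <<'E'
from h import *
from station import ctrl
import cv2
p=np.load("p.npy");o=ctrl.get_obs();q=U(p,.042,-.7,0);q[2]=.114
print(o["position"],todelta(o,q,-.7+p[2]-np.pi/2))
a=ctrl.read_camera("side")["pixels"][120:290,180:380,::-1];b=ctrl.read_camera("top")["pixels"][120:290,180:380,::-1]
cv2.imwrite("pics/a.png",cv2.resize(np.hstack([a,b]),(800,340),interpolation=cv2.INTER_CUBIC))
E
```

```text
clock: 2.0
position: [0.5857, -0.0215, 0.158]
orientation: [0.965, -0.264, -0.001, 0.0]
wrist_force: [0.8, 0.1, 1.2]
opening: 0.0433
finger_force: 0.0
[ 0.58567497 -0.02148984  0.15800095] (array([ 0.001,  0.002, -0.001]), array([ 0.  , -0.32,  4.4 ]))
```

View pics/a.png

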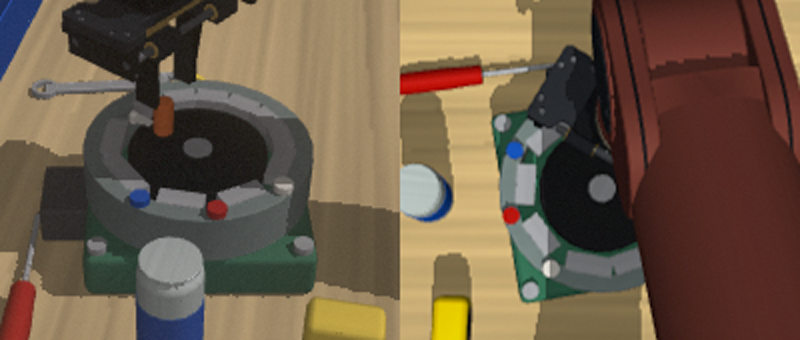

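The side view (left half) shows the open fingers at (148,95) and (186,65), straddling the post top at (162,100). Next I descend and close.

```bash
python3 -m handwheel '[[0,0,0,0,0,2.2,0],[0,0,0,0,0,4.2,0],[0,0,0,0,0,4.2,0],[0,0,0,0,0,4.2,0],[0,0,0,0,0,4.2,-1],[0,0,0,0,0,4.2,-1],[0,0,0,0,0,4.2,-1],[0,0,0,0,0,4.2,-1],[0,0,0,0,0,4.2,-1]]' 35
python3 - <<'E'
from h import *
from station import ctrl
p=np.load("p.npy");o=ctrl.get_obs();q=U(p,.042,-.7,0);q[2]=.114
print(o["position"],todelta(o,q,-.7+p[2]-np.pi/2))
E
```

```text
clock: 3.0
position: [0.5875, -0.0194, 0.1168]
orientation: [0.965, -0.263, 0.001, -0.001]
wrist_force: [3.3, 3.9, 1.3]
opening: 0.019
finger_force: 35.0
[ 0.58746911 -0.01936172  0.11679209] (array([-0.002, -0.001,  0.001]), array([-0.05, -0.04,  0.28]))
```

```bash
python3 -m handwheel '[[0,0,0,0,0,0.6,-1],[0,0,0,0,0,1.2,-1],[0,0,0,0,0,1.6,-1],[0,0,0,0,0,1.6,-1],[0,0,0,0,0,1.6,-1]]' 45
```

```text
clock: 3.5
position: [0.5877, -0.0194, 0.1014]
orientation: [0.965, -0.263, 0.001, -0.001]
wrist_force: [1.0, 2.9, 9.2]
opening: 0.0188
finger_force: 45.0
```

```bash
python3 -m handwheel '[[0,0,-0.12,-0.03,-0.50,0,-1],[0,0,-0.24,-0.12,-1.0,0,-1],[0,0,-0.36,-0.27,-1.48,0,-1],[0,0,-0.48,-0.475,-1.94,0,-1],[0,0,-0.6,-0.735,-2.37,0,-1],[0,0,-0.72,-1.04,-2.77,0,-1],[0,0,-0.84,-1.40,-3.13,0,-1],[0,0,-0.96,-1.79,-3.44,0,-1],[0,0,-1.08,-2.22,-3.70,0,-1],[0,0,-1.2,-2.68,-3.915,0,-1],[0,0,-1.2,-2.68,-3.915,0,-1]]'
python3 - <<'E'
from h import *
from station import ctrl
p=np.load("p.npy");o=ctrl.get_obs();d=o["position"][:2]-p[:2];print(np.hypot(*d),np.arctan2(d[1],d[0])-p[2],o["joint_positions"].round(2))
q=U(p,.042,.5,0.1014);print(todelta(o,q,.5+p[2]-np.pi/2))
E
```

```text
clock: 4.6
position: [0.5848, 0.0271, 0.1017]
orientation: [0.944, 0.33, 0.002, 0.001]
wrist_force: [2.5, 1.4, 8.1]
opening: 0.0187
finger_force: 45.0
0.041769788800077146 0.4627144364714658 [ 0.37  0.38 -0.6   1.77  0.25  1.06 -1.21]
(array([ 0.002, -0.003,  0.005]), array([ 0.03, -0.16,  0.03]))
```

```bash
python3 -m handwheel '[[0,0,-0.12,-0.03,-0.50,0,-1],[0,0,-0.24,-0.12,-1.0,0,-1],[0,0,-0.36,-0.27,-1.48,0,-1],[0,0,-0.48,-0.475,-1.94,0,-1],[0,0,-0.6,-0.735,-2.37,0,-1],[0,0,-0.72,-1.04,-2.77,0,-1],[0,0,-0.84,-1.40,-3.13,0,-1],[0,0,-0.96,-1.79,-3.44,0,-1],[0,0,-1.08,-2.22,-3.70,0,-1],[0,0,-1.2,-2.68,-3.915,0,-1],[0,0,-1.2,-2.68,-3.915,0,-1],[0,0,-1.2,-2.68,-3.915,0,-1]]'
python3 - <<'E'
from h import *
from station import ctrl
import cv2
p=np.load("p.npy");o=ctrl.get_obs();d=o["position"][:2]-p[:2];print(np.hypot(*d),np.arctan2(d[1],d[0])-p[2],o["joint_positions"].round(2))
q=U(p,.042,1.7,0.1014);print(todelta(o,q,1.7+p[2]-np.pi/2))
a=ctrl.read_camera("side")["pixels"][140:280,200:360,::-1]
cv2.imwrite("pics/b.png",cv2.resize(a,(640,560),interpolation=cv2.INTER_CUBIC))
E
```

```text
clock: 5.8
position: [0.5401, 0.0417, 0.1018]
orientation: [0.595, 0.804, 0.002, 0.002]
wrist_force: [3.4, 3.2, 8.8]
opening: 0.0193
finger_force: 45.0
0.040625812462554034 1.6755087015144752 [ 0.57  0.35 -0.85  1.86  0.31  1.05 -0.11]
(array([0.005, 0.001, 0.   ]), array([ 0.14, -0.1 ,  0.04]))
```

View pics/b.png

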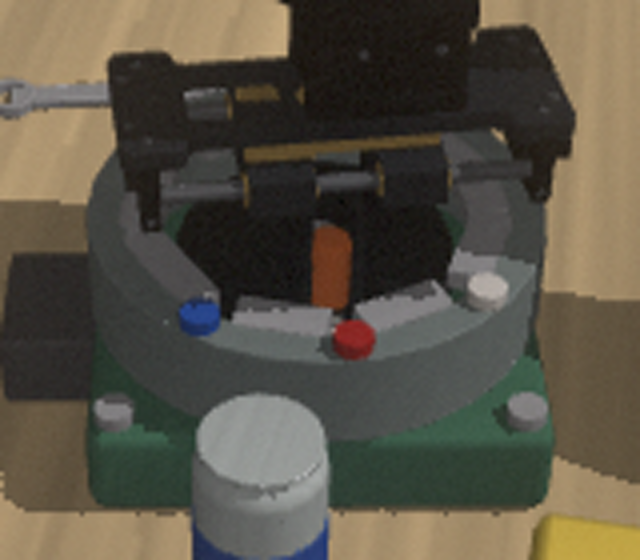

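The post at (331,270) lines up with the slot gap centred near (344,310) and the red tag at (354,340), with the measured angle about 0.025 rad short. I'll nudge it 1 mm further and let it rise while still held.

```bash
python3 -m handwheel '[[0,0,-0.02,0,-0.1,0,-1],[0,0,-0.02,0,-0.1,-0.4,-1],[0,0,-0.02,0,-0.1,-0.8,-1],[0,0,-0.02,0,-0.1,-1.2,-1],[0,0,-0.02,0,-0.1,-1.5,-1],[0,0,-0.02,0,-0.1,-1.5,-1],[0,0,-0.02,0,-0.1,-1.5,-1]]'
python3 - <<'E'
from h import *
from station import ctrl
p=np.load("p.npy");o=ctrl.get_obs();d=o["position"][:2]-p[:2];print(np.hypot(*d),np.arctan2(d[1],d[0])-p[2])
E
```

```text
clock: 6.55
position: [0.5391, 0.0414, 0.1165]
orientation: [0.587, 0.81, 0.002, 0.002]
wrist_force: [4.9, 2.5, 5.4]
opening: 0.0188
finger_force: 45.0
0.040600109518660735 1.7006780468494016
```

```bash
python3 -m handwheel '[[0,0,0,0,0,-0.1,-1],[0,0,0,0,0,-0.1,0],[0,0,0,0,0,-0.1,0],[0,0,0,0,0,-0.1,0],[0,0,0,0,0,-4,0],[0,0,0,0,0,-8,0],[0,0,0,0,0,-11,0],[0,0,0,0,0,-11,0]]'
python3 - <<'E'
from h import *
from station import ctrl
import cv2
p=np.load("p.npy")
a=ctrl.read_camera("side")["pixels"][140:280,200:360,::-1]
cv2.imwrite("pics/c.png",cv2.resize(a,(640,560),interpolation=cv2.INTER_CUBIC))
for z in(.126,.11):print([((proj("side",U(p,.042,t,z))+.5)/1.5625-[200,140])*4 for t in(1.65,1.7)])
# pin approach
o=ctrl.get_obs();print(o["joint_positions"].round(2))
q=U(p,.200,-np.pi/2,.2);
for k in(0,np.pi):print(q,todelta(o,q,p[2]+k))
print((todelta(o,U(p,.2,-np.pi/2,.07),p[2])))
E
```

```text
clock: 7.35
position: [0.5387, 0.0413, 0.2291]
orientation: [0.587, 0.81, 0.001, 0.002]
wrist_force: [0.4, 0.3, -0.4]
opening: 0.0436
finger_force: 0.0
[array([328.04674447, 210.02842942]), array([332.74742531, 209.71972669])]
[array([327.08276189, 238.23744778]), array([331.73183332, 237.92734799])]
[ 0.64  0.22 -0.9   1.73  0.18  1.28  0.02]
[ 0.58434524 -0.19466768  0.2       ] (array([0.002, 0.001, 0.149]), array([-23.83,  -2.92,   2.71]))
[ 0.58434524 -0.19466768  0.2       ] (array([-2.000e-03,  4.000e-03, -2.992e+00]), array([-23.83,  -2.92,   2.71]))
(array([0.002, 0.001, 0.149]), array([-23.81,  -2.95,  15.71]))
```

View pics/c.png

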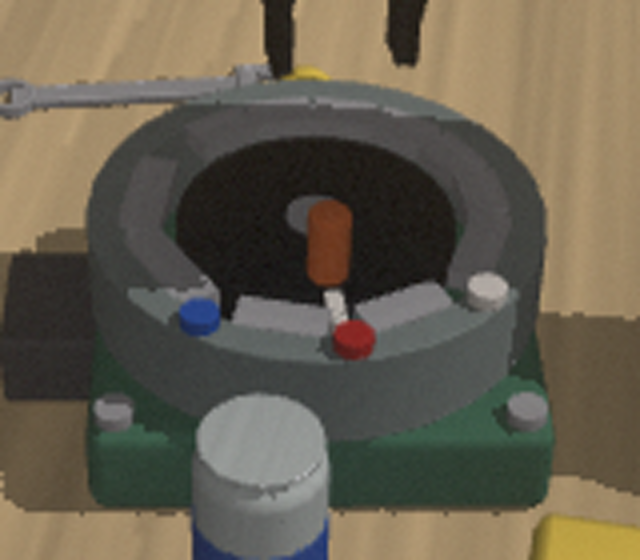

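The pointer sits in the red slot at (335,308) with the wheel up, and nothing else has moved. Next is the pin.

```bash
python3 -m handwheel '[[0,0,0.149,-23.8,-2.9,0,-1],[0,0,0.149,-23.8,-2.9,0,-1],[0,0,0.149,-23.8,-2.9,0,-1],[0,0,0.149,-23.8,-2.9,0,-1],[0,0,0.149,-23.8,-2.9,0,-1],[0,0,0.149,-23.8,-2.9,0,-1],[0,0,0.149,-23.8,-2.9,6,-1],[0,0,0.149,-23.8,-2.9,11,-1],[0,0,0.149,-23.8,-2.9,15.5,-1],[0,0,0.149,-23.8,-2.9,15.5,-1],[0,0,0.149,-23.8,-2.9,15.5,-1]]' 30
python3 - <<'E'
from h import *
from station import ctrl
import cv2
p=np.load("p.npy");o=ctrl.get_obs()
print(todelta(o,U(p,.2,-np.pi/2,.072),p[2]),todelta(o,U(p,.132,-np.pi/2,.072),p[2]))
a=ctrl.read_camera("side")["pixels"][120:280,200:360,::-1];b=ctrl.read_camera("top")["pixels"][120:280,240:400,::-1]
cv2.imwrite("pics/d.png",cv2.resize(np.hstack([a,b]),(800,400),interpolation=cv2.INTER_CUBIC))
E
```

```text
clock: 8.5
position: [0.5827, -0.1934, 0.0692]
orientation: [0.645, 0.764, -0.0, -0.002]
wrist_force: [0.8, 0.1, 0.8]
opening: 0.0004
finger_force: 0.0
(array([-0.003, -0.002,  0.001]), array([-0.15,  0.14, -0.28])) (array([-0.003, -0.002,  0.001]), array([ 6.65,  0.15, -0.27]))
```

View pics/d.png

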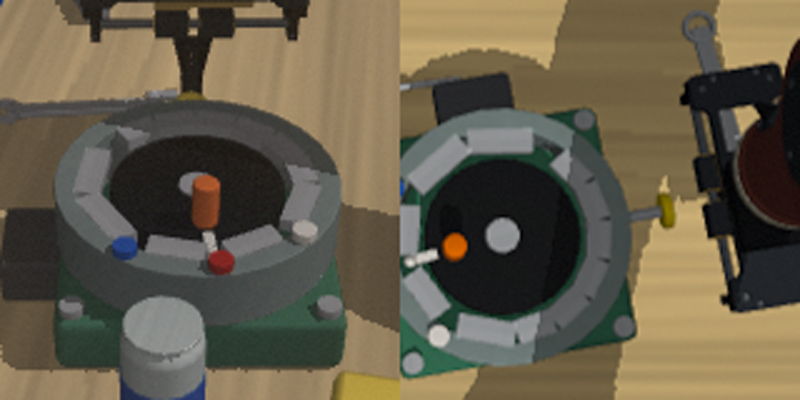

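In the side view the closed fingers (192,70) line up with the yellow head (192,97). In the top view the head is at (667,211), clear of the gripper. Next I push.

```bash
python3 -m handwheel '[[0,0,0,1.5,0.1,-0.2,-1],[0,0,0,2.5,0.1,-0.2,-1],[0,0,0,3.3,0.1,-0.2,-1],[0,0,0,4,0.1,-0.2,-1],[0,0,0,4.6,0.1,-0.2,-1],[0,0,0,5.2,0.1,-0.2,-1],[0,0,0,5.7,0.1,-0.2,-1],[0,0,0,6.0,0.1,-0.2,-1],[0,0,0,6.0,0.1,-0.2,-1]]'; python3 -m handwheel '[[0,0,0,0.2,0,0,-1],[0,0,0,0.4,0,0,-1],[0,0,0,0.4,0,0,-1]]'
```

```text
clock: 9.5
position: [0.5746, -0.1342, 0.072]
orientation: [0.645, 0.764, 0.0, -0.0]
wrist_force: [1.3, -1.2, 0.9]
opening: 0.0002
finger_force: 0.7
clock: 9.8
position: [0.5739, -0.1308, 0.0719]
orientation: [0.645, 0.764, -0.0, -0.0]
wrist_force: [2.1, -3.5, 1.1]
opening: 0.0005
finger_force: 1.4
```

```bash
python3 -m handwheel '[[0,0,0,0.15,0,0,-1],[0,0,0,0.3,0,0,-1],[0,0,0,0.3,0,0,-1]]'; python3 -m handwheel '[[0,0,0,0.15,0,0,-1],[0,0,0,0.3,0,0,-1],[0,0,0,0.3,0,0,-1]]'
```

```text
clock: 10.1
position: [0.5736, -0.1293, 0.072]
orientation: [0.646, 0.764, -0.0, 0.001]
wrist_force: [4.1, -6.0, -0.5]
opening: 0.0006
finger_force: 3.7
clock: 10.4
position: [0.5735, -0.1291, 0.0722]
orientation: [0.646, 0.763, -0.001, 0.002]
wrist_force: [5.4, -14.4, -3.0]
opening: 0.0002
finger_force: 7.6
```

```bash
python3 -m handwheel '[[0,0,0,0.15,0,0,-1],[0,0,0,0.3,0,0,-1],[0,0,0,0.3,0,0,-1]]'; python3 -m handwheel '[[0,0,0,-2,0,0,-1],[0,0,0,-6,0,0,-1],[0,0,0,-6,0,0,-1],[0,0,0,-6,0,-5,-1],[0,0,0,-6,0,-10,-1],[0,0,0,-11,0,-15,-1],[0,0,0,-16,0,-15,-1],[0,0,0,-20,0,-15,-1],[0,0,0,-20,0,-15,-1]]'
python3 - <<'E'
from h import *
from station import ctrl
import cv2
p=np.load("p.npy")
f=ctrl.read_camera("side")["pixels"]
a=f[140:300,200:360,::-1];b=ctrl.read_camera("top")["pixels"][120:280,210:370,::-1]
cv2.imwrite("pics/e.png",cv2.resize(np.hstack([a,b]),(800,400),interpolation=cv2.INTER_CUBIC))
for d in(.024,.027,.03):print(d,((proj("top",U(p,.152-d,-np.pi/2,.06))+.5)/1.5625-[210,120])*2.5+[400,0])
E
```

```text
clock: 10.7
position: [0.5734, -0.1289, 0.0723]
orientation: [0.647, 0.762, -0.002, 0.003]
wrist_force: [7.8, -21.4, -5.6]
opening: 0.0004
finger_force: 11.5
clock: 11.6
position: [0.6046, -0.3264, 0.2212]
orientation: [0.648, 0.761, -0.001, -0.0]
wrist_force: [-2.2, -0.7, -1.2]
opening: -0.0002
finger_force: 0.0
0.024 [720.72138716 216.23546371]
0.027 [717.32861803 216.8084412 ]
0.03 [713.935094   217.38154617]
```

View pics/e.png

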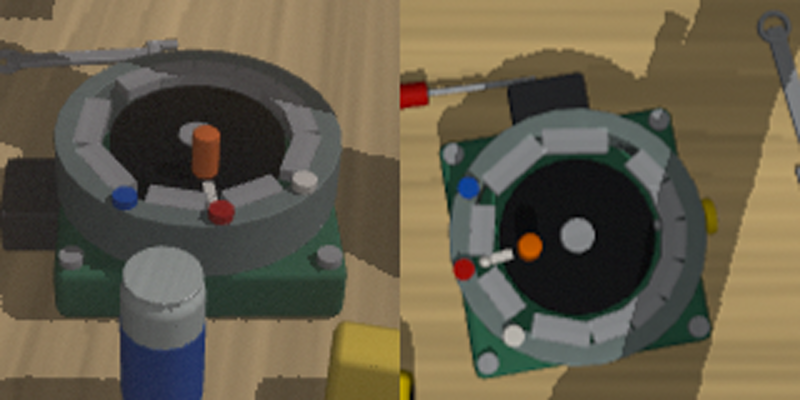

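The pin's head edge is at (717,217) in the top view, against (714,217) predicted for home. It hit a hard stop, with the force rising to 21 N over 0.4 mm. The pointer is still at the red tag and nothing is being touched.

```bash
python3 -c "
from station import ctrl
print(ctrl.sign_off())"
```

```text
the job is handed in; nothing more can be done
None
```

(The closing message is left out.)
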